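# Lay a sensor module on its back against the stop

### The arm

A 6-joint arm with a two-finger parallel gripper is mounted at the origin on the work surface. World frame = base frame: x ahead of the robot, y to its left, z up, the work surface at z = 0. Lengths are in m, angles in rad, forces in N, time in s.
With the tool pointing down it reaches from about 0.35 to 0.875 m from the base axis. Payload 4.2 kg.
Tool frame: the origin (TCP) lies on the mounting face of the last link; the fingertips stand 182 mm ahead of it and the grasp point (between the pads) lies 164 mm ahead of it; z points along the fingers, y is the line along which they close (so a half turn about z gives the same grasp; the last joint's range is limited). The gripper opens to 87 mm and grips with 3 to 60 N. Pads are 19 mm wide; open, the fingers measure 117 mm over their backs; the gripper's body (75 mm by 190 mm) begins 51 mm behind the grasp point.
Start: joints at [1.371, 0.385, 0.008, 0, -1.194, -0.259], TCP at [0.277, 0.56, 0.405] pointing down, gripper open.
Joint ranges: [-3.14, 3.14], [-1.21, 2.06], [-1.07, 1.41], [-3.16, 2.05], [-2.99, -0.16], [-3.1, 3.1]. Speed limits (rad/s): [2.79, 2.79, 3.14, 3.14, 3.14, 3.14].

### API

Orientations are given as a unit quaternion [w, x, y, z].
In Python, from workcell import * gives the robot as it stands. The module is installed in compiled form; this text tells all that it offers.
- The arm moves only by the shell command python3 -m creep 'ROWS'. ROWS is JSON, a list of rows, each an object of numbers: "rx", "ry", "rz": the turn, a rotation vector about the tool's x, y, z each as a share of 4 degrees, from -1 to 1; "dx", "dy", "dz": the shift along the tool's x, y, z each as a share of 2 cm, from -1 to 1; "gripper": the opening, from -1 (shut) to 1 (fully open). A call has 1 to 8 rows; each row shifts and turns the commanded pose from where the row before left it, along the tool's axes as they then stand; what a row does not reach is not made up. A row lasts 1/10 s, in which the tool goes at most 50 mm and 8.59 degrees, less where a joint would pass 70% of its speed; a pose out of reach is approached as far as the arm can. A call with a number of a shift or a turn outside -1 to 1 is refused whole. A call with a gripper value outside its range is refused whole. The fingers move at their own pace and stop on an object; the grip force is fixed at half the most. Time passes only in rows, so rows that do not move let the fingers close. It gives the time, the measured TCP pose, the force, the opening and the grip force at its end, in the units of the state.
- get_state(): the state, without advancing time (a new reading comes with each control period).
- grab_frame(name): name is "scene" or "side" or "wrist"; returns the picture (420x560x3 uint8, red, green, blue); there is no depth.
- calibration(name): a dict with "fx", "fy", "cx", "cy" (pixels), "T" (4x4, takes a point from camera to world coordinates). Camera axes: x right, y down, z forward; pixel columns grow to the right and rows downward; lengths in m; the calibration is good to about 2 mm. A picture is of the moment at which its call begins: read the wrist's pose just before it. calibration takes no time and is no camera call; for the wrist camera it gives the pose at the moment of the call.
- close_job(): hands the job in; it is judged then, once.
Trained networks look in the newest picture that a camera, given by its name, has taken for a name from the list of things; names that differ only in an ending like _2 or _b are one class to them, and where a whole thing is asked for, a point or a joint stands for the part that bears it (a point fixed in the world has none). Each returns a list of dicts, best first, with "confidence" (0 to 1); they miss things now and then, are a little off and sometimes report something else, mostly with a low value. They report only what shows in the picture. A call takes as long as a camera call.
- outline_of(target, camera): "pixels" (420x560 bool, what is visible of it) and "bbox" ([left, top, right, bottom] in pixels, round what is visible of it).
The state is a dict: "time_s": time; "joint_pos": joint angles; "dq": joint speeds; "effort": joint torques, N m; "tcp_pos": TCP position; "tcp_rot": TCP orientation; "wrist_force": force on the tool from outside, world axes, zero at the start; "ft_torque": the same for the moment, N m; "gripper_width": finger opening in m; "grasp_force": force on a finger pad.
Only numpy, scipy, OpenCV 4.12 (cv2) and the standard library are available. Lean on these libraries where they do the work, as an engineer would, in place of code of your own. Each camera call takes 0.05 s, during which the arm holds its last target. There are 200 camera calls.

### The job

Two sensor modules stand on edge on the grey inspection board. Without picking anything up, push over the one with the black cap so that it lies on its back, cap facing up, then push it along the board, without lifting it, until its edge lies flush and square against the yellow stop bar. Leave the steel-capped module standing where it is and do not disturb anything else.

Things in the scene. Friction and masses are not known exactly. Their poses are not given: they have to be found in the camera images.
- board: Fixed grey board on the bench, 260 (its x) by 340 mm (its y), 8 mm thick. Origin at bench level, z up, +x away from the robot; it spans x -140 to +120, y -170 to +170 mm. A white line at y = 0 parts two lanes with one module in each. A yellow stop bar, 20 mm high above the board's top, runs along its far edge, its flat face at x = +100 mm.
- stop (a point): Middle of the stop bar's flat face, at its foot, at the board's top (board frame x = +100, y = 0, z = 8 mm). Axes as the board's. A skewed module meets the bar with one corner first and is squared by further pushes of 5 to 10 N on the lagging side of its near edge.
- black_module: To push over; loose, 0.2 to 0.4 kg: white housing 100 x 100 x 26 mm, round BLACK cap 48 mm wide standing 18 mm out of the middle of one face, black disc on the back. Starts on edge in either lane, cap to the robot, back to the stop, within 0.25 rad of square. Origin: middle of its 26 x 100 mm foot edge. z from foot to far edge (up at start), y along the foot, x out of the back (cap at -x).
- black_centre (a point): Middle of the black module's housing, 50 mm along z from its origin. Pushed on the cap side above the cap (whose top is 74 mm over the foot and swings up to at most 86 mm in the fall), the standing module tips about its rear foot edge with under 1 N and falls on its back by itself. Then -x is up, z level, the origin 13 mm above the board's top, on the near edge.
- black_top (a point): Middle of the black module's edge farthest from its foot, 100 mm along z from its origin. Uppermost at the start; after the fall it points roughly to the stop bar, some 30 to 90 mm short of it, and at the end it touches the bar. Lying, the module slides under about 1 to 4 N.
- steel_module: A like module, loose, with a bright metal cap and a bright metal disc on its back, standing likewise on edge in the other lane (about 170 mm away, middle to middle). Same size, origin and axes. It must stay standing where it is; it is easily tipped.
- flat_module_left: Bystander: a steel-capped module lying cap up on the bench to the left of the board; origin in the middle of its underside, 44 mm high to the top of the cap.
- flat_module_right: Bystander: a black-capped module lying cap up on the bench to the right of the board; origin in the middle of its underside. Not the one to push.
- screw_cup: Bystander: a blue plastic cup, 70 mm wide, 60 mm high, on the bench to the left; origin in the middle of its underside.

How it is judged:
On the way:
1. the black-capped module lies on its back on the board, cap up (angle between black_module's own x axis and vertical above 3.04 rad and y of black_centre in the frame of board between -0.122 and 0.122 m), for 0.2 s.
At the end, for the whole second after the job is handed in: The black-capped module lies at rest on its back on the board, cap up (0.1 rad), leading edge within 5 mm of the stop bar's face and parallel to it (0.07 rad); the steel-capped one stands upright within 12 mm of its start; no other thing moved over 20 mm (all of step 1 and x of black_top in the frame of board between 0.095 and 0.105 m and z of black_top in the frame of board below 0.03 m and angle between the y axis of black_module and the y axis of board, either way round below 0.07 rad and linear speed of black_module below 0.01 m/s and angle between steel_module's own z axis and vertical below 0.15 rad and distance of steel_module from where it was at the start of the episode below 0.012 m and distance of each of flat_module_left, flat_module_right, screw_cup from where it was at the start of the episode below 0.02 m); the robot touches nothing.
It fails at once if the black-capped module is lifted or carried (its foot edge or its middle rises clearly more than tipping it needs) (height (world z) of black_module above 0.042 m or height (world z) of black_centre above 0.076 m).
It fails at once if the steel-capped module is shifted by more than 12 mm or tipped (distance of steel_module from where it was at the start of the episode above 0.012 m or angle between steel_module's own z axis and vertical above 0.15 rad).
It fails at once if a bystander is shifted by more than 20 mm (distance of any of flat_module_left, flat_module_right, screw_cup from where it was at the start of the episode above 0.02 m).
It also fails if it takes over 64 s, if anything falls off the work surface, if the arm or the gripper's body presses on something with over 40 N, if the wrist force passes 120 N, or if a joint passes its speed limit or range.

## Working session

There is one attempt and no reset: what is moved stays moved. The work goes in short steps, Python scripts to look and compute and a shell command to move; the robot and the scene stay as the last step left them, time stands still between calls to the robot, and variables do not carry over. Pictures are saved under pics/ and viewed, at most 10 in all, crops included, and the job is handed in when it is done.

```bash
mkdir -p pics; python3 - <<'E'
from workcell import *
import cv2,numpy as np
s=get_state();print(s['time_s'],s['tcp_pos'],s['tcp_rot'],s['gripper_width'])
a=[]
for n in("scene","side"):
    f=grab_frame(n);a.append(f);c=calibration(n);print(n,c['fx'],c['cx'],c['cy'],np.round(c['T'],3).tolist())
    for t in("black_module","steel_module","board"):
        for d in outline_of(t,n)[:3]:print(t,d['confidence'],d['bbox'])
    cv2.imwrite(f"pics/{n}0.png",f[:,:,::-1])
E
```

```text
0.0 [0.27667419 0.56019238 0.4036554 ] [ 1.06844831e-03  9.73779533e-01 -2.27491180e-01 -2.05692069e-04] 0.08701128503780271
scene 396.99094092079116 272.8524283603246 216.57909246225594 [[-0.529, 0.689, -0.495, 1.009], [0.848, 0.433, -0.305, 0.326], [0.004, -0.581, -0.814, 0.92], [0.0, 0.0, 0.0, 1.0]]
black_module 0.7 [271.2, 217.4, 310.5, 260.3]
steel_module 0.83 [207.2, 205.6, 253.1, 238.5]
board 0.55 [173.5, 206.7, 327.1, 322.3]
side 486.2025460933331 273.4287726863634 203.76861056310972 [[0.983, -0.122, 0.139, 0.295], [-0.185, -0.665, 0.723, -0.951], [0.004, -0.736, -0.677, 1.011], [0.0, 0.0, 0.0, 1.0]]
black_module 0.63 [271.3, 177.1, 291.3, 225.6]
steel_module 0.71 [295.6, 214.3, 326.8, 262.0]
board 0.93 [248.7, 176.5, 383.0, 280.5]
```

View pics/scene0.png

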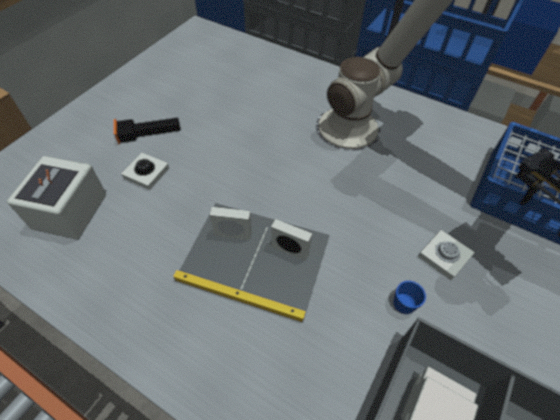

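View pics/side0.png

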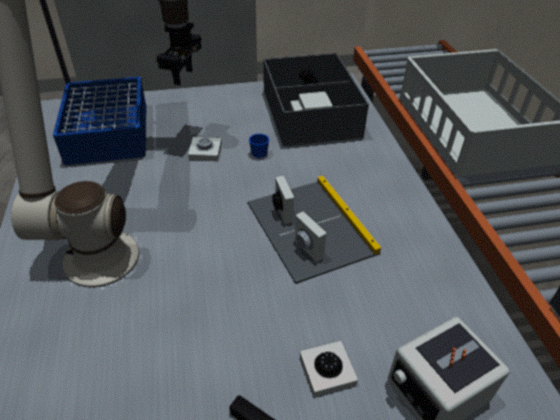

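The black-capped module is at scene (290,238) and side (283,200), in the +y lane. The steel one is at scene (230,222) and side (310,238). The stop bar is at the far side. I'll fit the poses by silhouette.

```bash
cat > h.py <<'E'
from workcell import *
import cv2,numpy as np
from scipy.optimize import differential_evolution,minimize
def proj(P,c):
    T=np.linalg.inv(c['T']);q=P@T[:3,:3].T+T[:3,3]
    return np.c_[q[:,0]/q[:,2]*c['fx']+c['cx'],q[:,1]/q[:,2]*c['fy']+c['cy']]
def box(x0,x1,y0,y1,z0,z1):return np.array([[x,y,z] for x in(x0,x1) for y in(y0,y1) for z in(z0,z1)])
def place(P,p):
    c,s=np.cos(p[2]),np.sin(p[2]);return P@np.array([[c,-s,0],[s,c,0],[0,0,1]]).T+[p[0],p[1],0]
a=np.linspace(0,2*np.pi,24)
Z=0*a
STAND=[box(-.013,.013,-.05,.05,.008,.108),np.vstack([np.c_[Z+d,.024*np.cos(a),.058+.024*np.sin(a)] for d in(-.013,-.031)])]
LIE=[box(0,.1,-.05,.05,.008,.034),np.vstack([np.c_[.05+.024*np.cos(a),.024*np.sin(a),Z+d] for d in(.034,.052)])]
BAR=[box(.1,.12,-.17,.17,.008,.028)]
K=8
def mask(parts,p,c,shape=(420,560)):
    m=np.zeros(shape,np.uint8)
    for P in parts:
        h=cv2.convexHull(proj(place(P,p),c).astype(np.float32))
        cv2.fillConvexPoly(m,np.round(h*16).astype(np.int32),255,cv2.LINE_AA,4)
    return m/255.
def fit(parts,obs,bounds):
    def f(p):
        return sum(1-np.minimum(m,o).sum()/np.maximum(m,o).sum() for o,c in obs for m in[mask(parts,p,c)])
    r=differential_evolution(f,bounds,popsize=12,maxiter=60,seed=1,tol=1e-6)
    return r.x,r.fun
def yellow(f):
    h=cv2.cvtColor(f,cv2.COLOR_RGB2HSV);m=cv2.inRange(h,(20,140,100),(35,255,255))
    n,l,s,_=cv2.connectedComponentsWithStats(m);k=1+np.argmax(s[1:,4]);return (l==k)*1.
E
cat > m0.py <<'E'
from h import *
cs={n:calibration(n) for n in("scene","side")}
fr={n:grab_frame(n) for n in cs}
Y={n:yellow(fr[n]) for n in cs}
for n in cs:print(n,Y[n].sum())
b,e=fit(BAR,[(Y[n],cs[n]) for n in cs],[(.3,.8),(-.3,.3),(-.5,.5)]);print('board',b,e)
out={'board':b}
for t in("black_module","steel_module"):
    M={n:outline_of(t,n)[0]['pixels']*1. for n in cs}
    for sel in (("scene",),("side",),("scene","side")):
        p,e=fit(STAND,[(M[n],cs[n]) for n in sel],[(b[0]-.2,b[0]+.1),(b[1]-.2,b[1]+.2),(b[2]-.3,b[2]+.3)])
        print(t,sel,p.round(4),round(e,3))
    out[t]=p;c,s=np.cos(b[2]),np.sin(b[2]);d=p[:2]-b[:2];print(' in board',c*d[0]+s*d[1],-s*d[0]+c*d[1],p[2]-b[2])
np.savez('p0.npz',**out)
for n in cs:
    v=cv2.resize(fr[n],None,fx=4,fy=4)
    for t,parts in(("board",BAR),("black_module",STAND),("steel_module",STAND)):
        for P in parts:cv2.polylines(v,[np.round(cv2.convexHull((proj(place(P,out[t]),cs[n])*4+1.5).astype(np.float32))).astype(int)],1,(255,0,0),1)
    u=proj(np.array([[*b[:2],0]]),cs[n])[0].astype(int)*4
    cv2.imwrite(f'pics/fit_{n}.png',v[max(0,u[1]-290):u[1]+290,u[0]-380:u[0]+380,::-1])
E
python3 m0.py
```

```text
scene 1100.0
side 553.0
board [0.5964814  0.01819031 0.21800321] 0.8011947470607139
black_module ('scene',) [0.525  0.0779 0.0269] 0.123
black_module ('side',) [0.5252 0.0828 0.0887] 0.098
black_module ('scene', 'side') [0.525  0.0815 0.0877] 0.23
 in board -0.05607855980582883 0.07728982953380542 -0.13028746231600744
steel_module ('scene',) [ 0.5625 -0.0806  0.4119] 0.071
steel_module ('side',) [ 0.5621 -0.0746  0.3852] 0.079
steel_module ('scene', 'side') [ 0.5619 -0.0795  0.385 ] 0.171
 in board -0.054879059757850304 -0.08791402109755674 0.16697048766193462
```

View pics/fit_scene.png

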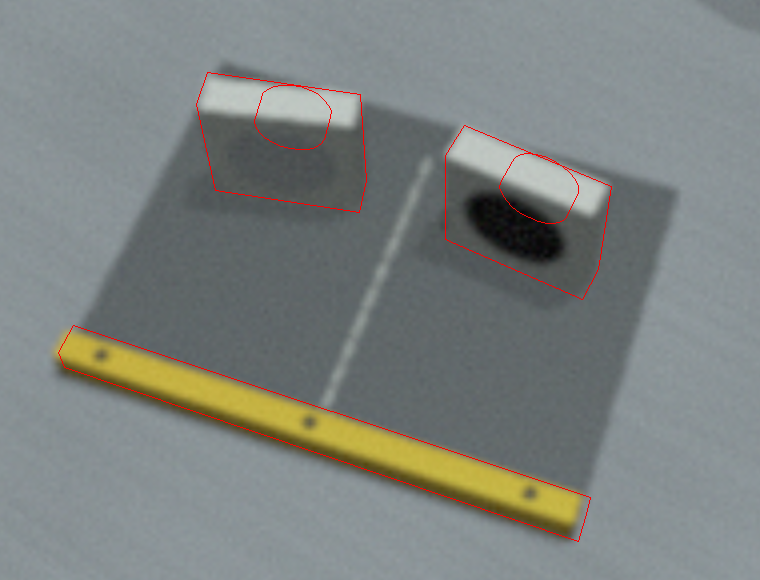

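View pics/fit_side.png

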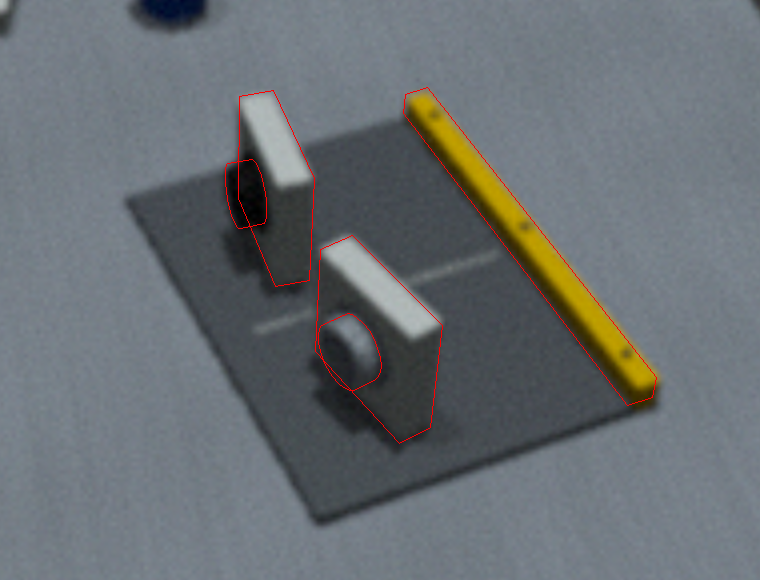

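The fits match both pictures. Board yaw is 0.218. The black module is at board (-56,77) mm with world yaw about 0.09. I'll approach with partly open fingers for a two-point push.

```bash
cat > go.py <<'E'
from h import *
import sys
from scipy.spatial.transform import Rotation as R
# go.py x y ztip yaw : rows still needed, in tool units
x,y,z,yaw=map(float,sys.argv[1:5]);s=get_state();q=s['tcp_rot'];r=R.from_quat([q[1],q[2],q[3],q[0]])
g=R.from_euler('z',yaw)*R.from_euler('x',np.pi)
print('t',round(s['time_s'],2),'pos',s['tcp_pos'].round(4),'F',np.round(s['wrist_force'],1),'w',round(s['gripper_width'],3))
print('shift in present tool axes/2cm',(r.inv().apply(np.array([x,y,z+.182])-s['tcp_pos'])/.02).round(2),'in goal axes',(g.inv().apply(np.array([x,y,z+.182])-s['tcp_pos'])/.02).round(2),'turn/4deg',np.rad2deg((r.inv()*g).as_rotvec()).round(1)/4)
E
R1='x'
python3 -m creep '[{"rz":-1,"dy":1,"gripper":0.4},{"rz":-1,"dy":1,"gripper":0.4},{"rz":-1,"dy":1,"gripper":0.4},{"rz":-1,"dy":1,"gripper":0.4},{"rz":-1,"dy":1,"gripper":0.4},{"rz":-1,"dy":1,"gripper":0.4},{"rz":-1,"dy":1,"gripper":0.4},{"rz":-0.9,"dy":1,"gripper":0.4}]'
python3 go.py 0.473 0.077 0.101 0.09
```

```text
t 0.7 pos [0.2768 0.5604 0.4048] F [0.4 0.2 1.1] w 0.087
shift in present tool axes/2cm [19.5  17.32  6.09] in goal axes [ 7.6  24.95  6.09] turn/4deg [-0.   -0.   -7.85]validation failed for argument at $[0]...
```

```bash
python3 -m creep '[{"dx":0,"dy":1,"dz":0,"rx":0,"ry":0,"rz":-1,"gripper":0.4}]'; python3 go.py 0.473 0.077 0.101 0.09
```

```text
time_s: 0.8
tcp_pos: [0.2683, 0.5435, 0.4041]
tcp_rot: [-0.0, 0.981, -0.193, 0.0]
wrist_force: [-0.6, -1.0, -0.5]
gripper_width: 0.0837
grasp_force: 0.0
t 0.8 pos [0.2683 0.5435 0.4041] F [-0.6 -1.  -0.5] w 0.084
shift in present tool axes/2cm [18.29 17.73  6.05] in goal axes [ 8.1  24.15  6.05] turn/4deg [-0.   -0.   -6.85]
```

All keys are required in every row.

```bash
python3 -m creep '[{"dx":0.5,"dy":1,"dz":0,"rx":0,"ry":0,"rz":-1,"gripper":0.4},{"dx":0.5,"dy":1,"dz":0,"rx":0,"ry":0,"rz":-1,"gripper":0.4},{"dx":0.5,"dy":1,"dz":0,"rx":0,"ry":0,"rz":-1,"gripper":0.4},{"dx":0.5,"dy":1,"dz":0,"rx":0,"ry":0,"rz":-1,"gripper":0.4},{"dx":0.5,"dy":1,"dz":0,"rx":0,"ry":0,"rz":-1,"gripper":0.4},{"dx":0.5,"dy":1,"dz":0,"rx":0,"ry":0,"rz":-1,"gripper":0.4},{"dx":0.5,"dy":1,"dz":0,"rx":0,"ry":0,"rz":-0.85,"gripper":0.4},{"dx":0.5,"dy":1,"dz":0,"rx":0,"ry":0,"rz":0,"gripper":0.4}]' | head -1; python3 go.py 0.473 0.077 0.101 0.09
```

```text
time_s: 1.6
t 1.6 pos [0.3233 0.3736 0.405 ] F [0.3 1.4 0.2] w 0.061
shift in present tool axes/2cm [ 6.11 15.45  6.1 ] in goal axes [ 6.12 15.45  6.1 ] turn/4deg [-0. -0.  0.]
```

```bash
python3 -m creep '[{"dx":0.38,"dy":0.97,"dz":0,"rx":0,"ry":0,"rz":0,"gripper":0.4},{"dx":0.38,"dy":0.97,"dz":0,"rx":0,"ry":0,"rz":0,"gripper":0.4},{"dx":0.38,"dy":0.97,"dz":0,"rx":0,"ry":0,"rz":0,"gripper":0.4},{"dx":0.38,"dy":0.97,"dz":0,"rx":0,"ry":0,"rz":0,"gripper":0.4},{"dx":0.38,"dy":0.97,"dz":0,"rx":0,"ry":0,"rz":0,"gripper":0.4},{"dx":0.38,"dy":0.97,"dz":0,"rx":0,"ry":0,"rz":0,"gripper":0.4},{"dx":0.38,"dy":0.97,"dz":0,"rx":0,"ry":0,"rz":0,"gripper":0.4},{"dx":0.38,"dy":0.97,"dz":0,"rx":0,"ry":0,"rz":0,"gripper":0.4}]' | head -1;python3 -m creep '[{"dx":0.38,"dy":0.96,"dz":0,"rx":0,"ry":0,"rz":0,"gripper":0.4},{"dx":0.38,"dy":0.96,"dz":0,"rx":0,"ry":0,"rz":0,"gripper":0.4},{"dx":0.38,"dy":0.96,"dz":0,"rx":0,"ry":0,"rz":0,"gripper":0.4},{"dx":0.38,"dy":0.96,"dz":0.5,"rx":0,"ry":0,"rz":0,"gripper":0.4},{"dx":0.38,"dy":0.96,"dz":0.5,"rx":0,"ry":0,"rz":0,"gripper":0.4},{"dx":0.38,"dy":0.96,"dz":0.5,"rx":0,"ry":0,"rz":0,"gripper":0.4},{"dx":0.38,"dy":0.96,"dz":0.5,"rx":0,"ry":0,"rz":0,"gripper":0.4},{"dx":0.38,"dy":0.96,"dz":0.5,"rx":0,"ry":0,"rz":0,"gripper":0.4}]' | head -1; python3 go.py 0.473 0.077 0.101 0.09
```

```text
time_s: 2.4
time_s: 3.2
t 3.2 pos [0.472  0.0771 0.3546] F [0.5 0.1 0.4] w 0.061
shift in present tool axes/2cm [0.05 0.01 3.58] in goal axes [0.05 0.01 3.58] turn/4deg [-0. -0. -0.]
```

```bash
python3 -m creep '[{"dx":0,"dy":0,"dz":0.9,"rx":0,"ry":0,"rz":0,"gripper":0.4},{"dx":0,"dy":0,"dz":0.9,"rx":0,"ry":0,"rz":0,"gripper":0.4},{"dx":0,"dy":0,"dz":0.9,"rx":0,"ry":0,"rz":0,"gripper":0.4},{"dx":0,"dy":0,"dz":0.88,"rx":0,"ry":0,"rz":0,"gripper":0.4},{"dx":0,"dy":0,"dz":0,"rx":0,"ry":0,"rz":0,"gripper":0.4}]' | head -1; python3 go.py 0.473 0.077 0.101 0.09; python3 - <<'E'
from h import *
v=[grab_frame(n) for n in("side","wrist")]
cv2.imwrite('pics/pre.png',np.hstack([cv2.resize(v[0][120:320,180:420],(400,333)),cv2.resize(v[1],(400,333),interpolation=cv2.INTER_AREA)])[:,:,::-1])
E
```

```text
time_s: 3.7
t 3.7 pos [0.471  0.0775 0.2812] F [-1.1  0.1  0.4] w 0.061
shift in present tool axes/2cm [ 0.1   0.03 -0.09] in goal axes [ 0.1   0.03 -0.09] turn/4deg [ 0.025  0.075 -0.025]
```

View pics/pre.png

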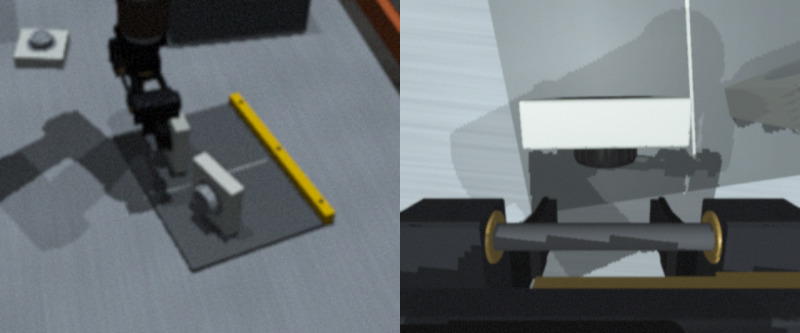

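The wrist view shows the black-capped module square to the fingers and centred (column 605), with the standing fingers clear of it. I'll push forward in steps.

```bash
python3 -m creep '[{"dx":0.4,"dy":0,"dz":-0.1,"rx":0,"ry":0,"rz":0,"gripper":0.4},{"dx":0.4,"dy":0,"dz":0,"rx":0,"ry":0,"rz":0,"gripper":0.4},{"dx":0.4,"dy":0,"dz":0,"rx":0,"ry":0,"rz":0,"gripper":0.4},{"dx":0.4,"dy":0,"dz":0,"rx":0,"ry":0,"rz":0,"gripper":0.4},{"dx":0.3,"dy":0,"dz":0,"rx":0,"ry":0,"rz":0,"gripper":0.4},{"dx":0.3,"dy":0,"dz":0,"rx":0,"ry":0,"rz":0,"gripper":0.4},{"dx":0.3,"dy":0,"dz":0,"rx":0,"ry":0,"rz":0,"gripper":0.4}]'; python3 -m creep '[{"dx":0.3,"dy":0,"dz":0,"rx":0,"ry":0,"rz":0,"gripper":0.4},{"dx":0.3,"dy":0,"dz":0,"rx":0,"ry":0,"rz":0,"gripper":0.4},{"dx":0,"dy":0,"dz":0,"rx":0,"ry":0,"rz":0,"gripper":0.4},{"dx":0,"dy":0,"dz":0,"rx":0,"ry":0,"rz":0,"gripper":0.4},{"dx":0,"dy":0,"dz":0,"rx":0,"ry":0,"rz":0,"gripper":0.4}]'; python3 - <<'E'
from h import *
v=[grab_frame(n) for n in("side","wrist")]
cv2.imwrite('pics/tip.png',np.hstack([cv2.resize(v[0][120:320,180:420],(400,333)),cv2.resize(v[1],(400,333),interpolation=cv2.INTER_AREA)])[:,:,::-1])
E
```

```text
time_s: 4.5
tcp_pos: [0.522, 0.0823, 0.285]
tcp_rot: [0.0, 0.999, 0.045, -0.0]
wrist_force: [-0.3, -0.1, 0.5]
gripper_width: 0.0609
grasp_force: 0.1
time_s: 5.0
tcp_pos: [0.5332, 0.0833, 0.2851]
tcp_rot: [0.0, 0.999, 0.045, -0.0]
wrist_force: [-0.7, 0.3, 0.6]
gripper_width: 0.0609
grasp_force: 0.0
```

View pics/tip.png

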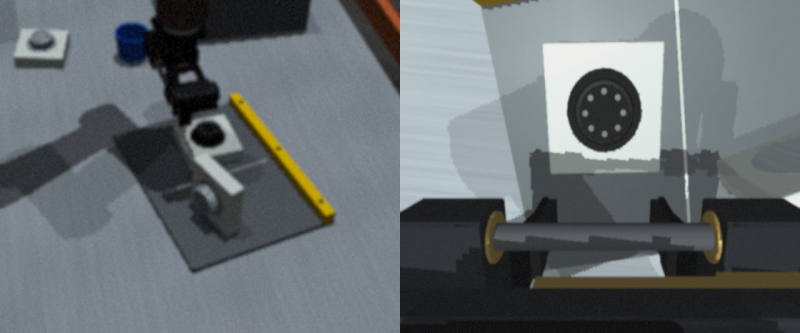

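It lies flat on its back, cap up, at wrist (603,108) in the picture, and the steel module is still standing. Next I'll measure it with the wrist camera.

```bash
cat > m1.py <<'E'
from h import *
b=np.load('p0.npz')['board']
def rel(p):
    c,s=np.cos(b[2]),np.sin(b[2]);d=p[:2]-b[:2];return np.array([c*d[0]+s*d[1],-s*d[0]+c*d[1],p[2]-b[2]])
for n in("wrist","scene","side"):
    c=calibration(n);f=grab_frame(n);o=outline_of("black_module",n)
    if not o:print(n,'none');continue
    for d in o[:2]:
        m=d['pixels']*1.
        p,e=fit(LIE,[(m,c)],[(.4,.7),(-.05,.2),(-.3,.6)]);print(n,round(d['confidence'],2),p.round(4),round(e,3),'origin in board',rel(p).round(4),'gap at corners mm',[round(1000*(.1-rel(place(np.array([[.1,y,0]]),p)[0])[0]),1) for y in(-.05,.05)])
E
python3 m1.py
```

```text
wrist 0.71 [0.539  0.0819 0.1103] 0.046 origin in board [-0.0423  0.0746 -0.1077] gap at corners mm [np.float64(48.3), np.float64(37.5)]
wrist 0.63 [ 0.5753 -0.0196  0.0884] 0.593 origin in board [-0.0288 -0.0323 -0.1296] gap at corners mm [np.float64(36.2), np.float64(23.2)]
scene 0.86 [0.5383 0.0773 0.1618] 0.102 origin in board [-0.0441  0.0703 -0.0562] gap at corners mm [np.float64(47.0), np.float64(41.4)]
side 0.78 [0.5383 0.0877 0.0546] 0.202 origin in board [-0.0417  0.0805 -0.1635] gap at corners mm [np.float64(51.2), np.float64(34.9)]
side 0.23 [0.6048 0.0847 0.2325] 1.0 origin in board [0.0225 0.0631 0.0145] gap at corners mm [np.float64(-23.2), np.float64(-21.8)]
```

```bash
python3 -m creep '[{"dx":-0.65,"dy":0,"dz":0,"rx":0,"ry":0,"rz":-0.92,"gripper":0.4},{"dx":-0.65,"dy":0,"dz":0,"rx":0,"ry":0,"rz":-0.92,"gripper":0.4},{"dx":0,"dy":0,"dz":0,"rx":0,"ry":0,"rz":0,"gripper":0.4},{"dx":0,"dy":0,"dz":0,"rx":0,"ry":0,"rz":0,"gripper":0.4}]' | head -1;  python3 go.py 0.508 0.0846 0.020 0.218
```

```text
time_s: 5.8
t 5.8 pos [0.508  0.0804 0.2855] F [ 0.   1.  -0.1] w 0.061
shift in present tool axes/2cm [ 0.04 -0.21  4.17] in goal axes [ 0.05 -0.21  4.17] turn/4deg [ 0.    -0.025 -0.025]
```

```bash
python3 -m creep '[{"dx":0,"dy":-0.21,"dz":0.8,"rx":0,"ry":0,"rz":0,"gripper":0.4},{"dx":0,"dy":0,"dz":0.8,"rx":0,"ry":0,"rz":0,"gripper":0.4},{"dx":0,"dy":0,"dz":0.8,"rx":0,"ry":0,"rz":0,"gripper":0.4},{"dx":0,"dy":0,"dz":0.8,"rx":0,"ry":0,"rz":0,"gripper":0.4},{"dx":0,"dy":0,"dz":0.5,"rx":0,"ry":0,"rz":0,"gripper":0.4},{"dx":0,"dy":0,"dz":0.45,"rx":0,"ry":0,"rz":0,"gripper":0.4},{"dx":0,"dy":0,"dz":0,"rx":0,"ry":0,"rz":0,"gripper":0.4}]'; python3 go.py 0.508 0.0846 0.020 0.218
```

```text
time_s: 6.5
tcp_pos: [0.5068, 0.0843, 0.2011]
tcp_rot: [0.0, 0.994, 0.108, -0.001]
wrist_force: [-0.1, -0.5, -0.2]
gripper_width: 0.0605
grasp_force: 0.0
t 6.5 pos [0.5068 0.0843 0.2011] F [-0.1 -0.5 -0.2] w 0.061
shift in present tool axes/2cm [ 0.06 -0.   -0.04] in goal axes [ 0.06 -0.   -0.04] turn/4deg [ 0.     0.025 -0.   ]
```

```bash
python3 -m creep '[{"dx":0.2,"dy":0,"dz":0,"rx":0,"ry":0,"rz":0,"gripper":0.4},{"dx":0.2,"dy":0,"dz":0,"rx":0,"ry":0,"rz":0,"gripper":0.4},{"dx":0.2,"dy":0,"dz":0,"rx":0,"ry":0,"rz":0,"gripper":0.4},{"dx":0.2,"dy":0,"dz":0,"rx":0,"ry":0,"rz":0,"gripper":0.4},{"dx":0.2,"dy":0,"dz":0,"rx":0,"ry":0,"rz":0,"gripper":0.4},{"dx":0.2,"dy":0,"dz":0,"rx":0,"ry":0,"rz":0,"gripper":0.4},{"dx":0.2,"dy":0,"dz":0,"rx":0,"ry":0,"rz":0,"gripper":0.4},{"dx":0.2,"dy":0,"dz":0,"rx":0,"ry":0,"rz":0,"gripper":0.4}]'; python3 -m creep '[{"dx":0.2,"dy":0,"dz":0,"rx":0,"ry":0,"rz":0,"gripper":0.4},{"dx":0.2,"dy":0,"dz":0,"rx":0,"ry":0,"rz":0,"gripper":0.4},{"dx":0.2,"dy":0,"dz":0,"rx":0,"ry":0,"rz":0,"gripper":0.4},{"dx":0,"dy":0,"dz":0,"rx":0,"ry":0,"rz":0,"gripper":0.4}]'; python3 m1.py;python3 - <<'E'
from h import *
v=[grab_frame(n) for n in("side","wrist")]
cv2.imwrite('pics/push.png',np.hstack([cv2.resize(v[0][120:320,180:420],(400,333)),cv2.resize(v[1],(400,333),interpolation=cv2.INTER_AREA)])[:,:,::-1])
E
```

```text
time_s: 7.3
tcp_pos: [0.5381, 0.0911, 0.202]
tcp_rot: [0.0, 0.994, 0.108, -0.0]
wrist_force: [-1.8, -0.7, 1.8]
gripper_width: 0.0609
grasp_force: 1.0
time_s: 7.7
tcp_pos: [0.5506, 0.0943, 0.2022]
tcp_rot: [-0.0, 0.994, 0.109, 0.001]
wrist_force: [-0.1, -0.7, -0.7]
gripper_width: 0.061
grasp_force: 0.0
wrist 0.73 [0.5653 0.0889 0.2114] 0.024 origin in board [-0.0151  0.0758 -0.0066] gap at corners mm [np.float64(15.5), np.float64(14.8)]
scene 0.95 [0.562  0.0858 0.2202] 0.082 origin in board [-0.019   0.0735  0.0022] gap at corners mm [np.float64(18.9), np.float64(19.2)]
side 0.9 [ 0.5799  0.1123 -0.2612] 0.567 origin in board [ 0.0041  0.0955 -0.4792] gap at corners mm [np.float64(30.2), np.float64(-15.9)]
side 0.53 [0.6048 0.0847 0.2325] 1.0 origin in board [0.0225 0.0631 0.0145] gap at corners mm [np.float64(-23.2), np.float64(-21.8)]
```

View pics/push.png

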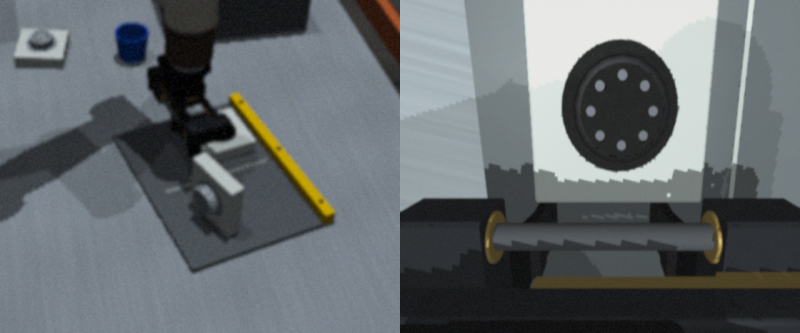

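The module is squared and centred, with about 15–19 mm left to go. I'll creep until the force rises.

```bash
python3 -m creep '[{"dx":0.1,"dy":0,"dz":0,"rx":0,"ry":0,"rz":0,"gripper":0.4},{"dx":0.1,"dy":0,"dz":0,"rx":0,"ry":0,"rz":0,"gripper":0.4},{"dx":0.1,"dy":0,"dz":0,"rx":0,"ry":0,"rz":0,"gripper":0.4},{"dx":0.1,"dy":0,"dz":0,"rx":0,"ry":0,"rz":0,"gripper":0.4},{"dx":0.1,"dy":0,"dz":0,"rx":0,"ry":0,"rz":0,"gripper":0.4},{"dx":0.1,"dy":0,"dz":0,"rx":0,"ry":0,"rz":0,"gripper":0.4}]'|sed -n '1,2p;4p'; for i in 1; do python3 -m creep '[{"dx":0.1,"dy":0,"dz":0,"rx":0,"ry":0,"rz":0,"gripper":0.4}]'|sed -n '1,2p;4p'; done; python3 -m creep '[{"dx":0.1,"dy":0,"dz":0,"rx":0,"ry":0,"rz":0,"gripper":0.4}]'|sed -n '1,2p;4p'
```

```text
time_s: 8.7
tcp_pos: [0.5617, 0.0965, 0.202]
wrist_force: [-2.1, 0.2, 0.3]
time_s: 8.8
tcp_pos: [0.5636, 0.0969, 0.202]
wrist_force: [-1.3, -0.1, 0.3]
time_s: 8.9
tcp_pos: [0.5656, 0.0974, 0.202]
wrist_force: [-1.3, -0.8, -1.2]
```

```bash
python3 -m creep '[{"dx":0.05,"dy":0,"dz":0,"rx":0,"ry":0,"rz":0,"gripper":0.4},{"dx":0.05,"dy":0,"dz":0,"rx":0,"ry":0,"rz":0,"gripper":0.4}]'|sed -n '2p;4p'; python3 -m creep '[{"dx":0.05,"dy":0,"dz":0,"rx":0,"ry":0,"rz":0,"gripper":0.4},{"dx":0.05,"dy":0,"dz":0,"rx":0,"ry":0,"rz":0,"gripper":0.4}]'|sed -n '2p;4p'
```

```text
tcp_pos: [0.5674, 0.0978, 0.2021]
wrist_force: [-1.4, -0.3, -0.9]
tcp_pos: [0.5687, 0.098, 0.2021]
wrist_force: [-5.6, -0.0, 2.9]
```

```bash
python3 m1.py | grep -v side
```

```text
wrist 0.77 [0.5826 0.0915 0.2206] 0.023 origin in board [0.0023 0.0746 0.0026] gap at corners mm [np.float64(-2.4), np.float64(-2.2)]
scene 0.87 [0.5752 0.0876 0.237 ] 0.137 origin in board [-0.0057  0.0723  0.019 ] gap at corners mm [np.float64(4.8), np.float64(6.7)]
```

The force has risen to 5.6 N, so it has met the bar. I'll press slightly more to seat it flush.

```bash
python3 -m creep '[{"dx":0.05,"dy":0,"dz":0,"rx":0,"ry":0,"rz":0,"gripper":0.4},{"dx":0,"dy":0,"dz":0,"rx":0,"ry":0,"rz":0,"gripper":0.4}]'|sed -n '2p;4p'; python3 -m creep '[{"dx":0.02,"dy":0,"dz":0,"rx":0,"ry":0,"rz":0,"gripper":0.4},{"dx":0,"dy":0,"dz":0,"rx":0,"ry":0,"rz":0,"gripper":0.4},{"dx":0,"dy":0,"dz":0,"rx":0,"ry":0,"rz":0,"gripper":0.4}]'|sed -n '2p;4p'
```

```text
tcp_pos: [0.5691, 0.0981, 0.2021]
wrist_force: [-7.6, 0.1, 4.3]
tcp_pos: [0.5692, 0.0981, 0.202]
wrist_force: [-8.1, 0.1, 5.4]
```

```bash
python3 -m creep '[{"dx":-0.3,"dy":0,"dz":0,"rx":0,"ry":0,"rz":0,"gripper":0.4},{"dx":-0.6,"dy":0,"dz":0,"rx":0,"ry":0,"rz":0,"gripper":0.4},{"dx":-0.6,"dy":0,"dz":0,"rx":0,"ry":0,"rz":0,"gripper":0.4},{"dx":0,"dy":0,"dz":-1,"rx":0,"ry":0,"rz":0,"gripper":0.4},{"dx":0,"dy":0,"dz":-1,"rx":0,"ry":0,"rz":0,"gripper":0.4},{"dx":0,"dy":0,"dz":-1,"rx":0,"ry":0,"rz":0,"gripper":0.4},{"dx":0,"dy":0,"dz":-1,"rx":0,"ry":0,"rz":0,"gripper":0.4},{"dx":0,"dy":0,"dz":-1,"rx":0,"ry":0,"rz":0,"gripper":0.4}]'|sed -n '2p;4p'
python3 -m creep '[{"dx":-0.6,"dy":0,"dz":-1,"rx":0,"ry":0,"rz":0,"gripper":0.4},{"dx":-0.6,"dy":0,"dz":-1,"rx":0,"ry":0,"rz":0,"gripper":0.4},{"dx":-0.6,"dy":0,"dz":-1,"rx":0,"ry":0,"rz":0,"gripper":0.4},{"dx":-0.6,"dy":0,"dz":0,"rx":0,"ry":0,"rz":0,"gripper":0.4},{"dx":-0.6,"dy":0,"dz":0,"rx":0,"ry":0,"rz":0,"gripper":0.4},{"dx":0,"dy":0,"dz":0,"rx":0,"ry":0,"rz":0,"gripper":0.4}]'|sed -n '2p;4p'
python3 m1.py;python3 - <<'E'
from h import *
v=[grab_frame(n) for n in("scene","wrist")]
cv2.imwrite('pics/end.png',np.hstack([cv2.resize(v[0][180:340,150:342],(400,333)),cv2.resize(v[1],(400,333),interpolation=cv2.INTER_AREA)])[:,:,::-1])
E
```

```text
tcp_pos: [0.5422, 0.0923, 0.3037]
wrist_force: [0.4, 0.3, 0.1]
tcp_pos: [0.4814, 0.0786, 0.3615]
wrist_force: [-0.4, -0.1, 0.0]
wrist 0.87 [0.5818 0.092  0.2165] 0.022 origin in board [ 0.0017  0.0753 -0.0015] gap at corners mm [np.float64(-1.6), np.float64(-1.8)]
scene 0.98 [0.5732 0.0873 0.2412] 0.139 origin in board [-0.0077  0.0725  0.0232] gap at corners mm [np.float64(6.6), np.float64(8.9)]
scene 0.24 [ 0.6245 -0.013   0.232 ] 0.789 origin in board [ 0.0206 -0.0365  0.014 ] gap at corners mm [np.float64(-21.3), np.float64(-19.9)]
side 0.8 [0.5808 0.0952 0.1973] 0.103 origin in board [ 0.0013  0.0786 -0.0207] gap at corners mm [np.float64(-0.2), np.float64(-2.3)]
```

View pics/end.png

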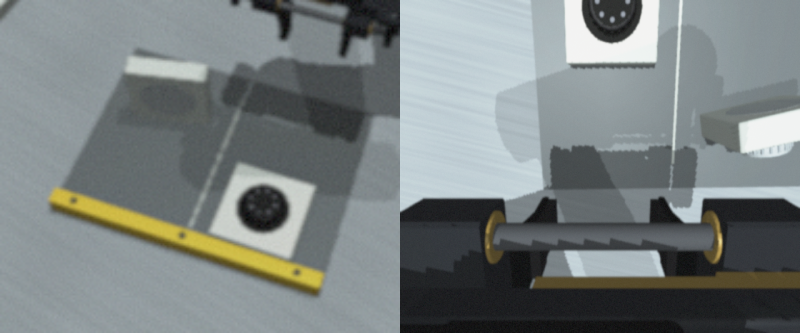

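The black-capped module lies cap up at picture (263,208), with its edge against the yellow bar and parallel to it. The bar hides its foot in the scene view, which explains the scene fit's offset. The steel module still stands at (165,85). I'm handing in.

```bash
python3 -c "
from workcell import *
print(close_job())"
```

```text
the job is handed in; nothing more can be done
None
```

I tipped the black-capped module onto its back and pushed it flush and square against the stop bar. In the last picture the steel-capped module was still standing, the arm was clear of everything, and the job is handed in; no verdict came back.

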